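Assemble and load the pantry tray stand

ROBOT

A 6-joint arm with a two-finger parallel gripper is mounted at the origin on the work surface. World frame = base frame: x ahead of the robot, y to its left, z up, the work surface at z = 0. Lengths are in m, angles in degrees, forces in N, time in s.
With the tool pointing down it reaches from about 0.3 to 0.75 m from the base axis. Payload 8.5 kg.
Tool frame: the origin (TCP) lies midway between the tips of the shut fingers; the grasp point (between the pads) lies 19 mm behind it; z points along the fingers, y is the line along which they close (so a half turn about z gives the same grasp; the last joint's range is limited). The gripper opens to 85 mm and grips with 20 to 120 N. Pads are 22 mm wide; open, the fingers measure 114 mm over their backs; the gripper's body (76 mm by 85 mm) begins 54 mm behind the grasp point. The pads swing forward as they close: fully open they stand 13 mm farther back than shut.
Start: joints at [52.179, 21.807, 74.336, -0, 83.858, -12.336], TCP at [0.237, 0.496, 0.231] pointing down, gripper open.
Joint ranges: [-178.18, 178.18], [-50.72, 133.34], [12.68, 142.11], [-81.47, 261.47], [9.98, 163.14], [-165.26, 165.26]. Speed limits (degrees/s): [136.94, 136.94, 180, 180, 180, 180].

INTERFACE

Orientations are given as a 3x3 rotation matrix whose columns are the frame's x, y, z axes.
In Python, from rig import observe, optics, order, spotter gives the robot as it stands.
- The arm moves only by the tool move_arm, never from a script. Its argument "series" is text: rows parted by semicolons, each of 5 numbers parted by spaces: the shift along the tool's x, y, z in cm, then the turn about the tool's z in degrees, then the opening, from -1 (shut) to 1 (fully open). A call has 1 to 8 rows; each row is the pose to reach, as a shift and turn from the pose commanded when the call began, along the tool's axes at that moment; what a row does not reach only later rows make up. A row lasts 1/8 s, in which the tool goes at most 62.5 mm and 10.7 degrees, less where a joint would pass 70% of its speed; a pose out of reach is approached as far as the arm can. A call with a gripper value outside its range is refused whole. The fingers move at their own pace and stop on an object; "force" is the grip in N (left out, the last holds). Time passes only in rows, so rows that repeat a pose let the fingers close. It gives the time, the measured TCP pose, the force, the opening and the grip force at its end, in the units of the state.
- observe(): the state, without advancing time (a new reading comes with each control period).
- optics.get_image(name): name is "side" or "top"; returns a dict with "pixels" (480x640x3 uint8, blue, green, red), "camera_matrix" (3x3 intrinsics, pixels), "dist" ([k1, k2, p1, p2, k3] as OpenCV has them; the pictures are not rectified), "rvec" (rotation vector, rad) and "tvec" (3), from world to camera coordinates, as OpenCV has them. Camera axes: x right, y down, z forward; pixel columns grow to the right and rows downward; lengths in m; the calibration is good to about 2 mm. A picture is of the moment at which its call begins. There is no depth.
- order.close_job(): hands the job in; it is judged then, once.
Trained networks look in the newest picture that a camera, given by its name, has taken for a name from the list of things; names that differ only in an ending like _2 or _b are one class to them, and where a whole thing is asked for, a point or a joint stands for the part that bears it (a point fixed in the world has none). Each returns a list of dicts, best first, with "score" (0 to 1); they miss things now and then, are a little off and sometimes report something else, mostly with a low value. They report only what shows in the picture. A call takes as long as a camera call.
- spotter.find_in(thing, camera): "point" ([x, y, z] in m, in world coordinates, good to about 4 mm: the middle of the surface that is visible of it).
- spotter.cut_out(thing, camera): "pixels" (480x640 bool, what is visible of it).
- spotter.mark_of(thing, camera): "point" ([x, y, z] in m, in world coordinates, good to about 4 mm: a listed point, or the origin of a listed thing).
The state is a dict: "time_s": time; "q": joint angles; "qvel": joint speeds; "joint_efforts": joint torques, N m; "position": TCP position; "tool_rot": TCP orientation; "ft_force": force on the tool from outside, world axes, zero at the start; "wrist_torque": the same for the moment, N m; "grip_width": finger opening in m; "gripper_force": force on a finger pad.
Only numpy, scipy, OpenCV 4.12 (cv2) and the standard library are available. Lean on these libraries where they do the work, as an engineer would, in place of code of your own. Each camera call takes 0.05 s, during which the arm holds its last target. There are 200 camera calls.

TASK

Set up the tray stand: swing the red clamp clear, slide the blue spacer sleeve over the stand's upright shaft down onto its base, then slide the orange round tray over the same shaft so that it rests level on the sleeve, and turn the clamp knob back so that its tongue lies across the tray's rim again, pointing at the shaft. With the tray clamped and still empty, load it: stand every one of the jam jar, blue can, square yellow tin and green canister that is out on the table upright on the tray's floor, and leave everything else where it is.

Things in the scene. Friction and masses are not known exactly. Their poses are not given: they have to be found in the camera images.
- stand: fixed grey stand; origin on the axis of its upright steel shaft, at table level, z up. Base disc 170 dia, 15 thick. Shaft 26 dia, top at z = 107, its last 9 mm tapered to 14 dia. At x = +122 of its frame stands a 20 dia pillar that carries the red clamp
- clamp (a joint): angle of the red clamp in rad, 0 to 1.55. At 0 the tongue points from the pillar straight at the shaft (locked across the tray's rim; under about 0.2 is well locked); turning clockwise seen from above increases it. Above 1.2 the tongue is clear of the tray's way down. It starts between 0 and 0.4. It stays where left (about 0.06 N m of friction)
- clamp_grip (a point): grip point on the clamp's axis, 128 mm above the table. The grip is an upright red bar 50 long, 14 thick, from 107 to 141 mm above the table, along the x axis of this frame (bar and tongue are in line). The tongue points to its -x, reaches 38 from the axis, is 16 wide and lies 99 to 107 mm above the table; it passes 4 mm above the rim of the seated tray
- sleeve: loose blue spacer sleeve, a tube 56 outside dia, 30 bore, 50 high; origin at the centre of its underside, z up. Seated, its underside is 15 mm above the table
- tray: loose orange round tray, 190 dia, 30 high wall 4 thick, floor 5 thick, with a central tubular hub 42 outside dia, 30 bore right through, rising to 60 mm above the underside; 0.45 kg; origin at the centre of its underside, z up. Seated on the sleeve, its underside is 65 mm above the table (50 above the stand's base)
- jam_jar: amber jar with a red lid, 56 dia (lid 57), 64 high; origin at the centre of its underside, z up; may be absent
- blue_can: blue can, 58 dia, 62 high; origin at the centre of its underside, z up; may be absent
- square_tin: yellow square tin with a steel lid, 52 x 52 (lid 54 x 54), 62 high, sides along its x and y; origin at the centre of its underside, z up; may be absent
- green_canister: green round canister with a white lid, 54 dia (lid 55), 66 high; origin at the centre of its underside, z up; may be absent
- mug: bystander: white mug, 72 dia, 85 high, handle to its +y; origin at the centre of its underside, z up
- cracker_box: bystander: blue carton, 60 (its x) by 150 (its y) by 190 high; origin at the centre of its underside, z up
- soup_can: bystander: steel can, 68 dia, 110 high; origin at the centre of its underside, z up
- wood_spoon: bystander: wooden spoon, 220 long, lying along its x; origin at the centre of its underside, z up
- napkin_tray: bystander: open grey box, 130 x 170 x 50 high; origin at the centre of its underside, z up

How it is judged:
By the outcome, as a careful person would: the job done as asked, in the order asked, and still so for the second after the job is handed in, with the robot touching nothing.
Of jam_jar, blue_can, square_tin, green_canister only 2 to 4 are there at a start; the rules pass over those that are not, and their reading is None.
At some moment in a run one of jam_jar, blue_can, square_tin, green_canister may be knocked a few centimetres aside while the robot is not near it.
It also fails if it takes over 210 s, if anything falls off the work surface, if the arm or the gripper's body presses on something with over 40 N, if the wrist force passes 120 N, or if a joint passes its speed limit or range.

## Working session

There is one attempt and no reset: what is moved stays moved. The work goes in short steps, Python scripts to look and compute and a tool call to move; the robot and the scene stay as the last step left them, time stands still between calls to the robot, and variables do not carry over. Pictures are saved under pics/ and viewed, at most 14 in all, crops included, and the job is handed in when it is done.

Besides the shell and the picture viewer there is one more tool, called after "Emit:" by a JSON object that holds its "fn" and its "kwargs". move_arm: Moves the arm, as the interface text tells. Its arguments: {"type":"object","properties":{"series":{"type":"string"},"force":{"type":"number"}},"required":["series"]}

```bash
ls; mkdir -p pics; cat > h.py <<'E'
import numpy as np, cv2
from rig import observe, optics, order, spotter
def snap(n,f=None):
    d=optics.get_image(n)
    if f: cv2.imwrite('pics/'+f,d['pixels'])
    return d
def ray(d,uv,z):
    K=np.array(d['camera_matrix']);R=cv2.Rodrigues(np.array(d['rvec'],float))[0];t=np.array(d['tvec'],float).ravel()
    p=cv2.undistortPoints(np.array(uv,float).reshape(-1,1,2),K,np.array(d['dist'],float)).reshape(-1,2)
    r=np.c_[p,np.ones(len(p))]@R; c=-R.T@t
    return c+r*((z-c[2])/r[:,2])[:,None]
def proj(d,P):
    return cv2.projectPoints(np.array(P,float).reshape(-1,1,3),np.array(d['rvec'],float),np.array(d['tvec'],float),np.array(d['camera_matrix']),np.array(d['dist'],float))[0].reshape(-1,2)
def tool(dx,dy,dz=0):
    "world shift (m) to tool axes in cm"
    return np.round(observe()['tool_rot'].T@np.array([dx,dy,dz])*100 if isinstance(observe()['tool_rot'],np.ndarray) else np.array(observe()['tool_rot']).T@np.array([dx,dy,dz])*100,2)
E
python3 - <<'E'
from h import *
np.set_printoptions(precision=4,suppress=True)
for c in ('top','side'):
    d=snap(c,c+'0.png'); R=cv2.Rodrigues(np.array(d['rvec'],float))[0]
    print(c,-R.T@np.array(d['tvec']).ravel(), R[2])
    for n in 'stand clamp_grip sleeve tray jam_jar blue_can square_tin green_canister mug cracker_box soup_can wood_spoon napkin_tray'.split():
        r=spotter.mark_of(n,c)[:2]
        print(n,[(np.round(x['point'],3).tolist(),round(x['score'],2)) for x in r])
s=observe();print(s['position'],s['tool_rot'],s['grip_width'])
E
```

```text
pics
top [0.313  0.0179 1.2408] [ 0.169  -0.0177 -0.9855]
stand [([0.478, -0.167, -0.0], 0.89), ([0.36, 0.496, 0.003], 0.75)]
clamp_grip [([0.603, -0.175, 0.13], 0.46), ([0.581, -0.532, 0.0], 0.32)]
sleeve [([0.443, -0.006, 0.001], 0.52)]
tray [([0.503, 0.175, -0.004], 0.72)]
jam_jar []
blue_can [([0.67, -0.009, 0.003], 0.67), ([0.444, -0.541, -0.005], 0.61)]
square_tin [([0.442, -0.365, 0.001], 0.9)]
green_canister [([0.581, -0.531, -0.0], 0.71), ([0.453, 0.381, -0.0], 0.61)]
mug [([0.603, -0.358, -0.005], 0.9)]
cracker_box [([0.54, 0.567, -0.002], 0.9)]
soup_can [([0.445, -0.539, -0.003], 0.92), ([0.442, -0.008, -0.001], 0.48)]
wood_spoon [([0.359, 0.5, -0.0], 0.9), ([0.604, -0.176, 0.132], 0.43)]
napkin_tray [([0.58, -0.532, -0.002], 0.77)]
side [ 0.067  -0.8023  1.0794] [ 0.3371  0.5949 -0.7297]
stand [([0.484, -0.168, -0.002], 0.95)]
clamp_grip [([0.603, -0.174, 0.124], 0.53)]
sleeve [([0.449, -0.004, 0.002], 0.77), ([0.437, -0.367, 0.003], 0.17)]
tray [([0.502, 0.17, -0.0], 0.67), ([0.44, -0.364, -0.0], 0.52)]
jam_jar []
blue_can [([0.669, -0.005, -0.002], 0.86)]
square_tin [([0.439, -0.366, -0.0], 0.78)]
green_canister [([0.45, 0.379, -0.002], 0.89)]
mug [([0.603, -0.354, 0.001], 0.63), ([0.606, -0.174, 0.126], 0.17)]
cracker_box [([0.54, 0.566, -0.001], 0.6)]
soup_can [([0.444, -0.539, -0.002], 0.89)]
wood_spoon [([0.362, 0.498, -0.0], 0.54)]
napkin_tray [([0.582, -0.529, -0.0], 0.62), ([0.449, -0.003, 0.001], 0.57)]
[0.2366 0.4965 0.2313] [[-0.9027  0.4303 -0.    ]
 [ 0.4303  0.9027 -0.    ]
 [ 0.     -0.     -1.    ]] 0.08531902320688411
```

View pics/top0.png

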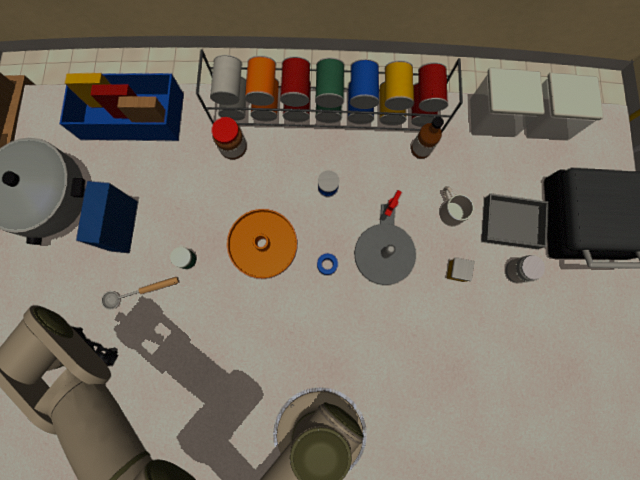

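View pics/side0.png

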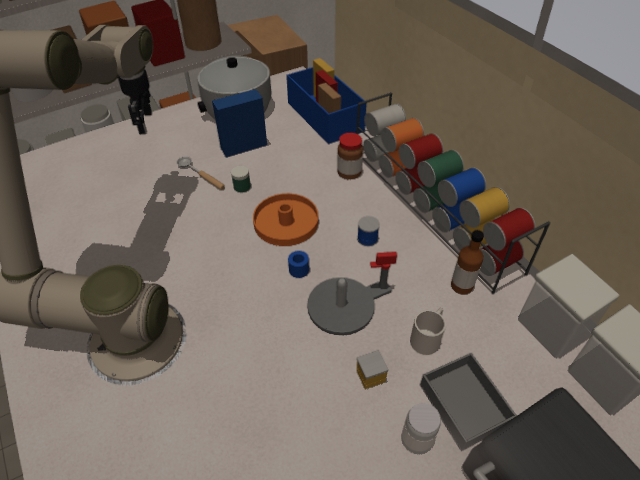

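Top view: stand at (386,252), clamp at (392,205), sleeve (327,264), tray (262,243), blue can (328,183), tin (460,269), canister (183,257). The amber jar at (228,138) is too big and out of reach, so the jam jar is absent. Next I'll refine the positions with silhouettes.

```bash
cat >> h.py <<'E'
from scipy.optimize import minimize
def circ(c,r,z,n=72):
    a=np.linspace(0,2*np.pi,n,endpoint=False);return np.c_[c[0]+r*np.cos(a),c[1]+r*np.sin(a),0*a+z]
def poly(d,P,S=8):
    m=np.zeros((480*1,640),np.uint8); h=cv2.convexHull(proj(d,P).astype(np.float32)).reshape(-1,2)
    cv2.fillConvexPoly(m,np.round((h)*16).astype(np.int32),1,shift=4);return m
def cen(d,P):
    M=cv2.moments(cv2.convexHull(proj(d,P).astype(np.float32)));return np.array([M['m10'],M['m01']])/M['m00']
def fit(d,mask,r,z0,z1,p0):
    "xy whose projected cylinder silhouette has the centroid of the mask hull"
    ys,xs=np.nonzero(mask);h=cv2.convexHull(np.c_[xs,ys].astype(np.int32))
    full=np.zeros((480,640),np.uint8);cv2.fillConvexPoly(full,h,1)
    y,x=np.nonzero(full);c=np.array([x.mean(),y.mean()])
    f=lambda p:((cen(d,np.r_[circ(p,r,z0),circ(p,r,z1)])-c)**2).sum()
    p=minimize(f,p0,method='Nelder-Mead',options=dict(initial_simplex=[p0,[p0[0]+.02,p0[1]],[p0[0],p0[1]+.02]])).x
    A=cv2.contourArea(cv2.convexHull(proj(d,np.r_[circ(p,r,z0),circ(p,r,z1)]).astype(np.float32)))
    return p,full.sum()/A
DIM=dict(sleeve=(.028,0,.05),tray=(.095,0,.03),blue_can=(.029,0,.062),square_tin=(.029,0,.062),green_canister=(.027,0,.066),stand=(.085,0,.015))
def locate(n,p0,cams=('top','side'),z=0,ds=None):
    out=[]
    for c in cams:
        d=(ds or {}).get(c) or snap(c)
        for m in spotter.cut_out(n,c)[:3]:
            mk=m['pixels'];r,z0,z1=DIM[n]
            p,q=fit(d,mk,r,z0+z,z1+z,np.array(p0[:2],float))
            if np.hypot(*(p-p0[:2]))<.04: out.append((c,np.round(p,4).tolist(),round(q,2),round(m['score'],2)));break
    return out
E
python3 - <<'E'
from h import *
P=dict(sleeve=(.446,-.005),tray=(.502,.172),blue_can=(.67,-.007),square_tin=(.441,-.365),green_canister=(.451,.38),stand=(.481,-.1675))
ds={c:snap(c) for c in('top','side')}
for n in P: print(n,locate(n,P[n],ds=ds))
# clamp: red pixels near the grip, fit position+yaw; tongue and bar
masks={}
for c in ds:
    hsv=cv2.cvtColor(ds[c]['pixels'],cv2.COLOR_BGR2HSV);u,v=proj(ds[c],[[.604,-.1745,.12]])[0]
    m=((hsv[...,0]<6)|(hsv[...,0]>174))&(hsv[...,1]>140)&(hsv[...,2]>50)
    w=np.zeros_like(m);w[int(v)-35:int(v)+35,int(u)-35:int(u)+35]=1;masks[c]=m&w;print(c,masks[c].sum())
def box(x,y,a,x0,x1,w,z0,z1):
    c,s=np.cos(a),np.sin(a)
    return [[x+c*i-s*j,y+s*i+c*j,k] for i in(x0,x1) for j in(-w,w) for k in(z0,z1)]
def sc(p,cs=('top','side')):
    t=0
    for c in cs:
        m=poly(ds[c],box(*p,-.025,.025,.007,.107,.141))|poly(ds[c],box(*p,-.038,0,.008,.099,.107))
        m=m>0;t+=(m&masks[c]).sum()/(m|masks[c]).sum()
    return t
for cs in (('top','side'),('top',),('side',)):
    best=max(((sc((x,y,a),cs),x,y,a) for x in np.arange(.596,.613,.002) for y in np.arange(-.183,-.166,.002) for a in np.radians(np.arange(-40,15,2.5))))
    print(cs,best,np.degrees(best[3]))
E
```

```text
sleeve [('top', [0.4445, -0.0082], np.float64(0.98), 0.79), ('side', [0.449, -0.0052], np.float64(0.97), 0.7)]
tray [('top', [0.4984, 0.1694], np.float64(1.02), 0.82), ('side', [0.501, 0.1716], np.float64(1.01), 0.56)]
blue_can [('top', [0.6677, -0.005], np.float64(1.0), 0.94), ('side', [0.6722, -0.0017], np.float64(0.95), 0.59)]
square_tin [('top', [0.4396, -0.3666], np.float64(1.1), 0.79), ('side', [0.4403, -0.3653], np.float64(1.12), 0.69)]
green_canister [('top', [0.451, 0.3771], np.float64(1.04), 0.75), ('side', [0.4512, 0.3781], np.float64(1.03), 0.95)]
stand [('top', [0.5065, -0.1697], np.float64(1.28), 0.66)]
top 177
side 309
('top', 'side') (np.float64(1.5077365466246748), np.float64(0.604), np.float64(-0.173), np.float64(-0.5235987755982988)) -29.999999999999996
('top',) (np.float64(0.7757009345794392), np.float64(0.6), np.float64(-0.17099999999999999), np.float64(-0.4799655442984406)) -27.5
('side',) (np.float64(0.7581863979848866), np.float64(0.606), np.float64(-0.175), np.float64(-0.5235987755982988)) -29.999999999999996
```

```bash
python3 - <<'E'
from h import *
tiles=[]
for c in('top','side'):
    d=snap(c)
    ms=[m for m in spotter.cut_out('stand',c)]
    p0=np.array([.481,-.1675]); u,v=proj(d,[[*p0,0]])[0]
    m=[m for m in ms if m['pixels'][int(v)-20:int(v)+40,int(u)-30:int(u)+30].mean()>.3][0]
    cs,_=cv2.findContours(m['pixels'].astype(np.uint8),cv2.RETR_EXTERNAL,cv2.CHAIN_APPROX_NONE)
    pts=max(cs,key=len).reshape(-1,2).astype(float)
    def f(p):
        h=cv2.convexHull(proj(d,np.r_[circ(p,.085,0),circ(p,.085,.015)]).astype(np.float32))
        return np.mean([min((cv2.pointPolygonTest(h,(float(a),float(b)),True)-.5)**2,9) for a,b in pts])
    b=min(((minimize(f,p0+[i,j],method='Nelder-Mead',options=dict(initial_simplex=[p0+[i,j],p0+[i+.005,j],p0+[i,j+.005]]))) for i in(-.006,0,.006) for j in(-.006,0,.006)),key=lambda r:r.fun)
    print(c,b.x,b.fun,m['score'],len(pts))
    im=d['pixels'].copy();x0,y0=int(u)-40,int(v)-80
    cr=cv2.resize(im[y0:y0+130,x0:x0+100],None,fx=4,fy=4,interpolation=cv2.INTER_CUBIC)
    def dr(P,col):
        q=((proj(d,P)-[x0,y0]+.5)*4).astype(int);cv2.polylines(cr,[q.reshape(-1,1,2)],True,col,1)
    dr(circ(b.x,.085,.015),(0,255,0));dr(circ(b.x,.007,.107),(0,255,255));dr(circ(b.x,.013,.098),(255,255,0));dr(circ((.604,-.174),.01,.107),(255,0,255))
    tiles.append(cr)
cv2.imwrite('pics/stand1.png',np.hstack(tiles))
E
```

```text
top [ 0.48023942 -0.16498765] 3.08494284958236 0.76 226
side [ 0.48454556 -0.16459579] 3.8710221453595515 0.84 290
```

View pics/stand1.png

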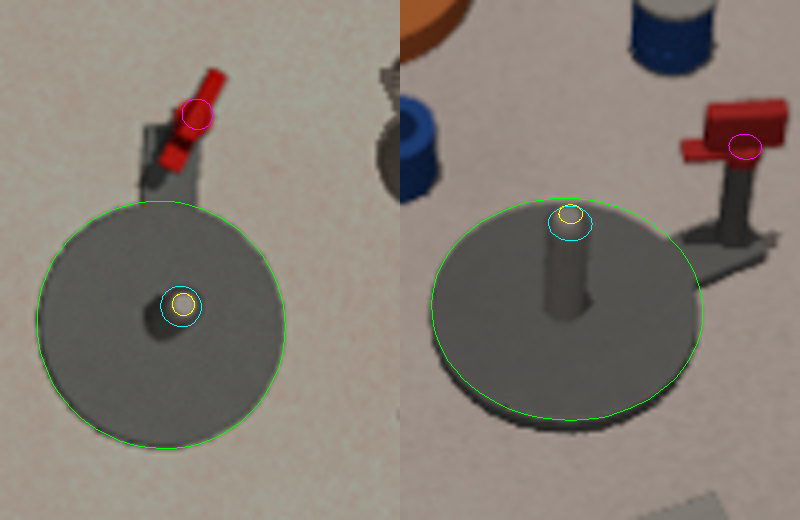

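The overlays fit. Stand at about (0.482, -0.165), clamp at (0.604, -0.174), bar yaw about -28°. Moving to the clamp.

```bash
cat >> h.py <<'E'
def go(x,y,z,yaw=None):
    s=observe();R=np.array(s['tool_rot']);p=np.array(s['position'])
    y0=np.degrees(np.arctan2(R[1,0],R[0,0]))
    t=0 if yaw is None else (y0-yaw+90)%180-90
    print('pos',np.round(p,4),'yaw',round(y0,1),'q',np.round(s['q'],0),'f',np.round(s['ft_force'],1),'w',round(s['grip_width'],4),'t',s['time_s'])
    print('shift cm',np.round(R.T@(np.array([x,y,z])-p)*100,2),'turn',round(t,1),'R22',R[2,2])
E
```

Emit:
{"fn": "move_arm", "kwargs": {"series": "-31 -22.3 0 2.5 1;-31 -22.3 0 2.5 1;-31 -22.3 0 2.5 1;-31 -22.3 0 2.5 1;-31 -22.3 0 2.5 1;-31 -22.3 0 2.5 1;-31 -22.3 0 2.5 1;-31 -22.3 0 2.5 1", "force": 40}}

```text
time_s: 3.3
position: [0.4205, 0.1617, 0.2313]
tool_rot: [[-0.883, 0.47, -0.0], [0.47, 0.883, 0.0], [0.0, 0.0, -1.0]]
ft_force: [-0.5, 0.1, -0.3]
grip_width: 0.0854
gripper_force: 0.0
```

```bash
python3 -c "
from h import *
go(.604,-.1737,.19,152)"
```

```text
pos [0.4205 0.1617 0.2313] yaw 152.0 q [  6.  12.  89.   0.  79. -56.] f [-0.5  0.1 -0.3] w 0.0854 t 3.3
shift cm [-31.97 -20.98   4.12] turn -0.0 R22 -0.9999999301049646
```

Emit:
{"fn": "move_arm", "kwargs": {"series": "-32 -21 4 0 1;-32 -21 4 0 1;-32 -21 4 0 1;-32 -21 4 0 1;-32 -21 4 0 1;-32 -21 4 0 1;-32 -21 4 0 1;-32 -21 4 0 1"}}

```text
time_s: 4.3
position: [0.6048, -0.1723, 0.1909]
tool_rot: [[-0.884, 0.468, -0.001], [0.468, 0.884, 0.001], [0.001, 0.0, -1.0]]
ft_force: [-0.4, 0.2, -1.5]
grip_width: 0.0854
gripper_force: 0.0
```

```bash
python3 - <<'E'
from h import *
go(.604,-.1737,.110,152)
t=[]
for c in('top','side'):
    d=snap(c);u,v=proj(d,[[.604,-.174,.15]])[0].astype(int)
    t.append(cv2.resize(d['pixels'][v-50:v+50,u-50:u+50],None,fx=4,fy=4,interpolation=cv2.INTER_CUBIC))
cv2.imwrite('pics/c2.png',np.hstack(t))
E
```

```text
pos [ 0.6048 -0.1723  0.1909] yaw 152.1 q [-27.  31.  65.   0.  84. -89.] f [-0.4  0.2 -1.5] w 0.0854 t 4.3
shift cm [-0.01 -0.17  8.09] turn 0.1 R22 -0.999999426631514
```

View pics/c2.png

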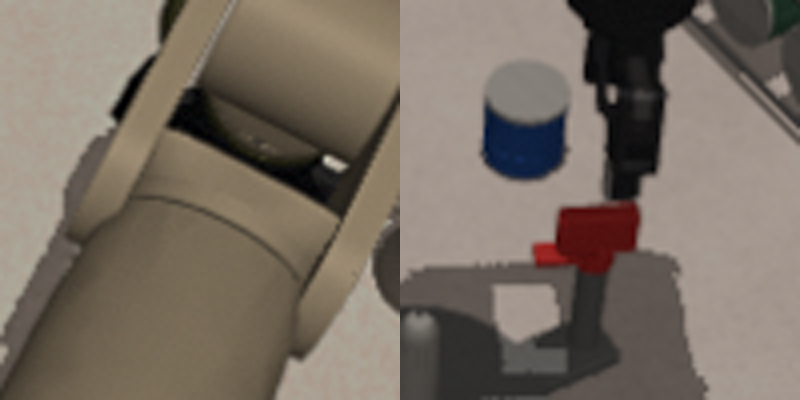

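The fingers straddle the bar. The side view at (600,230) shows them one behind the other across it. Descending and gripping gently.

Emit:
{"fn": "move_arm", "kwargs": {"series": "0 -0.15 4 0 1;0 -0.15 7.9 0 1;0 -0.15 7.9 0 1;0 -0.15 7.9 0 -1;0 -0.15 7.9 0 -1;0 -0.15 7.9 0 -1;0 -0.15 7.9 0 -1;0 -0.15 7.9 0 -1", "force": 20}}

```text
time_s: 5.4
position: [0.6053, -0.1736, 0.1134]
tool_rot: [[-0.883, 0.469, 0.004], [0.469, 0.883, 0.002], [-0.003, 0.004, -1.0]]
ft_force: [5.6, 7.4, 3.0]
grip_width: 0.0135
gripper_force: 25.0
```

Emit:
{"fn": "move_arm", "kwargs": {"series": "0 0 0 0 -1;0 0 0 0 -1"}}

```text
time_s: 5.65
position: [0.6053, -0.1736, 0.1133]
tool_rot: [[-0.883, 0.469, 0.004], [0.469, 0.883, 0.002], [-0.003, 0.003, -1.0]]
ft_force: [6.3, 8.8, 3.4]
grip_width: 0.0132
gripper_force: 25.0
```

Emit:
{"fn": "move_arm", "kwargs": {"series": "0 0.15 0 0 -1;0 0.15 0 10 -1;0 0.15 0 20 -1;0 0.15 0 30 -1;0 0.15 0 40 -1;0 0.15 0 50 -1;0 0.15 0 58 -1;0 0.15 0 58 -1"}}

```text
time_s: 6.65
position: [0.6039, -0.1744, 0.1133]
tool_rot: [[-0.068, 0.998, -0.001], [0.998, 0.068, -0.001], [-0.001, -0.001, -1.0]]
ft_force: [-5.2, -0.5, 7.5]
grip_width: 0.0133
gripper_force: 25.5
```

Emit:
{"fn": "move_arm", "kwargs": {"series": "0 0 0 0 -1;0 0 0 0 -1"}}

```text
time_s: 6.9
position: [0.6039, -0.1744, 0.1133]
tool_rot: [[-0.07, 0.998, -0.001], [0.998, 0.07, -0.001], [-0.001, -0.001, -1.0]]
ft_force: [-5.7, -0.1, 7.3]
grip_width: 0.0136
gripper_force: 25.5
```

Emit:
{"fn": "move_arm", "kwargs": {"series": "0 0 0 0 1;0 0 0 0 1;0 0 0 0 1;0 0 -6 0 1;0 0 -10 0 1;0 0 -10 0 1"}}

```text
time_s: 7.65
position: [0.6056, -0.1742, 0.2157]
tool_rot: [[-0.07, 0.998, 0.006], [0.998, 0.07, -0.003], [-0.003, 0.006, -1.0]]
ft_force: [-0.6, 0.3, -0.7]
grip_width: 0.0856
gripper_force: 0.0
```

```bash
python3 - <<'E'
from h import *
go(.4468,-.0067,.12,94)
E
```

```text
pos [ 0.6056 -0.1742  0.2157] yaw 94.0 q [-27.  30.  62.  -0.  87. -31.] f [-0.6  0.3 -0.7] w 0.0856 t 7.65
shift cm [ 17.86 -14.72   9.43] turn 0.0 R22 -0.9999771561515625
```

Emit:
{"fn": "move_arm", "kwargs": {"series": "6 -5 0 0 1;12 -10 0 0 1;17.9 -14.7 3 0 1;17.9 -14.7 9.4 0 1;17.9 -14.7 9.4 0 1;17.9 -14.7 9.4 0 1"}}

```text
time_s: 8.4
position: [0.4439, -0.0048, 0.1168]
tool_rot: [[-0.071, 0.997, -0.005], [0.997, 0.071, 0.001], [0.002, -0.005, -1.0]]
ft_force: [-0.4, -0.7, 0.1]
grip_width: 0.0855
gripper_force: 0.0
```

```bash
python3 - <<'E'
from h import *
go(.4468,-.0067,.024,94)
ds={c:snap(c) for c in('top','side')}
print(locate('sleeve',(.4468,-.0067),ds=ds)); print(spotter.mark_of('clamp_grip','side')[:1])
E
```

```text
pos [ 0.4439 -0.0048  0.1168] yaw 94.1 q [-16.  19. 101.  -0.  61. -20.] f [-0.4 -0.7  0.1] w 0.0855 t 8.4
shift cm [-0.23  0.32  9.28] turn 0.1 R22 -0.9999885132164258
[('side', [0.4487, -0.0054], np.float64(0.99), 0.79)]
[{'point': [0.6024, -0.1742, 0.1279], 'score': 0.8}]
```

Emit:
{"fn": "move_arm", "kwargs": {"series": "0 0 0 0 1;0 0 0 0 1"}}

```text
time_s: 8.9
position: [0.4456, -0.0058, 0.1186]
tool_rot: [[-0.07, 0.998, 0.001], [0.998, 0.07, -0.0], [-0.0, 0.001, -1.0]]
ft_force: [-0.7, -0.4, 0.4]
grip_width: 0.0854
gripper_force: 0.0
```

```bash
python3 - <<'E'
from h import *
go(.4468,-.0067,.024,94)
E
```

```text
pos [ 0.4456 -0.0058  0.1186] yaw 94.0 q [-16.  19. 100.  -0.  61. -20.] f [-0.7 -0.4  0.4] w 0.0854 t 8.9
shift cm [-0.1   0.11  9.46] turn 0.0 R22 -0.9999998304408665
```

Emit:
{"fn": "move_arm", "kwargs": {"series": "-0.1 0.1 5 0 1;-0.1 0.1 9.5 0 1;-0.1 0.1 9.5 0 1;-0.1 0.1 9.5 0 -0.2;-0.1 0.1 9.5 0 -0.2;-0.1 0.1 9.5 0 -0.2;-0.1 0.1 9.5 0 -0.2;-0.1 0.1 9.5 0 -0.2", "force": 30}}

```text
time_s: 9.9
position: [0.4474, -0.0067, 0.0253]
tool_rot: [[-0.07, 0.998, 0.004], [0.998, 0.07, -0.001], [-0.001, 0.003, -1.0]]
ft_force: [-0.7, 0.4, 7.3]
grip_width: 0.056
gripper_force: 30.3
```

Emit:
{"fn": "move_arm", "kwargs": {"series": "0 0 0 0 -1;0 0 0 0 -1;0 0 0 0 -1"}}

```text
time_s: 10.28
position: [0.4473, -0.0067, 0.0253]
tool_rot: [[-0.07, 0.998, 0.003], [0.998, 0.07, -0.001], [-0.001, 0.003, -1.0]]
ft_force: [-1.4, 0.4, 8.2]
grip_width: 0.0556
gripper_force: 30.3
```

Emit:
{"fn": "move_arm", "kwargs": {"series": "0 0 -6 0 -1;0 0 -12 0 -1;0 0 -14 0 -1;0 0 -14 0 -1;0 0 -14 0 -1"}}

```text
time_s: 10.9
position: [0.4459, -0.0063, 0.1628]
tool_rot: [[-0.07, 0.998, -0.001], [0.998, 0.07, 0.0], [0.0, -0.001, -1.0]]
ft_force: [-0.4, -0.5, -2.6]
grip_width: 0.0557
gripper_force: 33.6
```

```bash
python3 - <<'E'
from h import *
go(.4822,-.1650,.162,94)
ds={c:snap(c) for c in('top','side')}
print(locate('sleeve',(.4468,-.0067),z=observe()['position'][2]-.0253,ds=ds))
E
```

```text
pos [ 0.4459 -0.0063  0.1628] yaw 94.0 q [-16.  16.  97.   0.  68. -20.] f [-0.4 -0.5 -2.6] w 0.0557 t 10.9
shift cm [-16.08   2.51   0.07] turn 0.0 R22 -0.9999993309112613
[]
```

Emit:
{"fn": "move_arm", "kwargs": {"series": "-5 0.8 0 0 -1;-10 1.6 0 0 -1;-14 2.2 0 0 -1;-16.1 2.5 0 0 -1;-16.1 2.5 0 0 -1;-16.1 2.5 0 0 -1;-16.1 2.5 0 0 -1"}}

```text
time_s: 11.98
position: [0.4825, -0.1642, 0.1634]
tool_rot: [[-0.071, 0.997, -0.0], [0.997, 0.071, 0.0], [0.0, -0.0, -1.0]]
ft_force: [0.6, -0.3, -2.0]
grip_width: 0.0555
gripper_force: 33.6
```

```bash
python3 - <<'E'
from h import *
go(.4822,-.1650,.162,94)
t=[]
ds={c:snap(c) for c in('top','side')}
z=observe()['position'][2]-.0253;P=observe()['position']
print(locate('sleeve',P,z=z,ds=ds))
d=ds['side'];u,v=proj(d,[[.482,-.165,.12]])[0].astype(int);x0,y0=u-60,v-60
cr=cv2.resize(d['pixels'][y0:y0+110,x0:x0+120],None,fx=5,fy=5,interpolation=cv2.INTER_CUBIC)
for Q,col in((circ(P,.028,z),(0,255,255)),(circ(P,.028,z+.05),(0,255,255)),(circ((.4845,-.1646),.007,.107),(0,255,0))):
    cv2.polylines(cr,[((proj(d,Q)-[x0,y0]+.5)*5).astype(int).reshape(-1,1,2)],True,col,1)
cv2.imwrite('pics/s3.png',cr)
E
```

```text
pos [ 0.4825 -0.1642  0.1634] yaw 94.1 q [-32.  21.  87.   0.  71. -36.] f [ 0.6 -0.3 -2. ] w 0.0555 t 11.975
shift cm [-0.08 -0.04  0.14] turn 0.1 R22 -0.9999999530508813
[('side', [0.4851, -0.1675], np.float64(0.85), 0.65)]
```

View pics/s3.png

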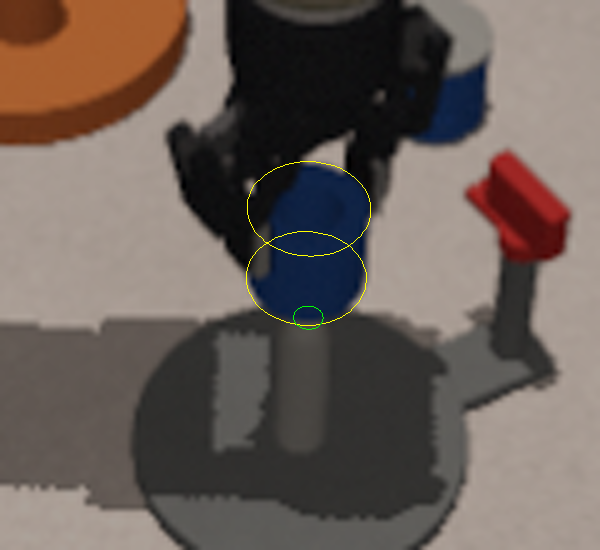

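The sleeve hangs upright over the shaft, about (305,320) in the crop, and the clamp is open. Lowering in stages.

Emit:
{"fn": "move_arm", "kwargs": {"series": "-0.05 0 1.5 0 -1;-0.05 0 2.5 0 -1;-0.05 0 3.5 0 -1;-0.05 0 4.5 0 -1;-0.05 0 4.5 0 -1;-0.05 0 4.5 0 -1"}}

```text
time_s: 12.92
position: [0.4829, -0.1659, 0.1186]
tool_rot: [[-0.07, 0.998, 0.0], [0.998, 0.07, -0.0], [-0.0, 0.0, -1.0]]
ft_force: [0.6, -0.7, -1.1]
grip_width: 0.0556
gripper_force: 33.6
```

Emit:
{"fn": "move_arm", "kwargs": {"series": "0 0 2 0 -1;0 0 4 0 -1;0 0 6 0 -1;0 0 7.3 0 -1;0 0 7.3 0 -1;0 0 7.3 0 -1"}}

```text
time_s: 13.68
position: [0.4831, -0.1661, 0.046]
tool_rot: [[-0.07, 0.998, 0.001], [0.998, 0.07, -0.001], [-0.001, 0.001, -1.0]]
ft_force: [0.5, -0.7, -1.8]
grip_width: 0.0554
gripper_force: 33.6
```

Emit:
{"fn": "move_arm", "kwargs": {"series": "0 0 0.3 0 -1;0 0 0.55 0 -1;0 0 0.55 0 -1;0 0 0.55 0 0.4;0 0 0.55 0 0.6;0 0 0.55 0 0.6;0 0 0.55 0 0.6;0 0 0.55 0 0.6"}}

```text
time_s: 14.68
position: [0.4827, -0.1658, 0.0398]
tool_rot: [[-0.07, 0.998, -0.0], [0.998, 0.07, 0.0], [0.0, -0.0, -1.0]]
ft_force: [0.5, 0.4, -0.4]
grip_width: 0.0686
gripper_force: 0.0
```

Emit:
{"fn": "move_arm", "kwargs": {"series": "0 0 -4 0 0.8;0 0 -8 0 1;0 0 -12 0 1;0 0 -18 0 1;0 0 -18 0 1;0 0 -18 0 1"}}

```text
time_s: 15.42
position: [0.4823, -0.1656, 0.2191]
tool_rot: [[-0.07, 0.998, -0.001], [0.998, 0.07, 0.001], [0.001, -0.001, -1.0]]
ft_force: [-1.1, 0.2, -0.1]
grip_width: 0.0855
gripper_force: 0.0
```

```bash
python3 - <<'E'
from h import *
go(.4997,.1705,.12,94)
ds={c:snap(c) for c in('top','side')}
print(locate('sleeve',(.482,-.165),z=.015,ds=ds),[m['score'] for m in spotter.cut_out('sleeve','side')])
print(spotter.mark_of('sleeve','side')[:1])
E
```

```text
pos [ 0.4823 -0.1656  0.2191] yaw 94.0 q [-32.  18.  82.  -0.  80. -36.] f [-1.1  0.2 -0.1] w 0.0855 t 15.425
shift cm [33.4   4.1   9.93] turn 0.0 R22 -0.9999994022190155
[('side', [0.4825, -0.1673], np.float64(0.86), 0.57)] [0.57, 0.17]
[{'point': [0.4863, -0.1648, 0.0182], 'score': 0.62}]
```

Emit:
{"fn": "move_arm", "kwargs": {"series": "6 0.7 0 0 1;12 1.5 0 0 1;18 2.2 0 0 1;24 2.9 0 0 1;30 3.7 3 0 1;33.4 4.1 8 0 1;33.4 4.1 8 0 1;33.4 4.1 8 0 1"}}

```text
time_s: 16.73
position: [0.5006, 0.1699, 0.1402]
tool_rot: [[-0.07, 0.998, 0.0], [0.998, 0.07, -0.0], [-0.0, 0.0, -1.0]]
ft_force: [-0.1, -0.1, 0.9]
grip_width: 0.0854
gripper_force: 0.0
```

Emit:
{"fn": "move_arm", "kwargs": {"series": "0 0 0 0 1;0 0 0 0 1"}}

```text
time_s: 16.98
position: [0.5008, 0.1695, 0.1408]
tool_rot: [[-0.069, 0.998, 0.002], [0.998, 0.069, 0.0], [0.0, 0.002, -1.0]]
ft_force: [1.2, 0.6, 0.0]
grip_width: 0.0855
gripper_force: 0.0
```

```bash
python3 - <<'E'
from h import *
go(.4997,.1705,.027,94)
ds={c:snap(c) for c in('top','side')}
print(locate('tray',(.4997,.1705),ds=ds))
E
```

```text
pos [0.5008 0.1695 0.1408] yaw 93.9 q [ 6. 25. 86. -0. 69.  2.] f [1.2 0.6 0. ] w 0.0855 t 16.975
shift cm [ 0.11 -0.12 11.38] turn -0.1 R22 -0.9999981143329028
[('top', [0.4997, 0.1533], np.float64(0.7), 0.77), ('side', [0.5016, 0.1721], np.float64(0.97), 0.87)]
```

Emit:
{"fn": "move_arm", "kwargs": {"series": "0.1 -0.1 5 0 1;0.1 -0.1 9 0 1;0.1 -0.1 11.3 0 1;0.1 -0.1 11.3 0 1;0.1 -0.1 11.3 0 -1;0.1 -0.1 11.3 0 -1;0.1 -0.1 11.3 0 -1;0.1 -0.1 11.3 0 -1", "force": 60}}

```text
time_s: 18.18
position: [0.4998, 0.1712, 0.0282]
tool_rot: [[-0.07, 0.998, 0.003], [0.998, 0.07, 0.0], [-0.0, 0.003, -1.0]]
ft_force: [-1.9, -0.8, 7.0]
grip_width: 0.0408
gripper_force: 60.2
```

Emit:
{"fn": "move_arm", "kwargs": {"series": "0.1 0 0 0 -1;0.1 0 0 0 -1;0.1 0 0 0 -1"}}

```text
time_s: 18.55
position: [0.4999, 0.1716, 0.0282]
tool_rot: [[-0.07, 0.998, 0.003], [0.998, 0.07, -0.001], [-0.001, 0.003, -1.0]]
ft_force: [-0.6, -5.2, 6.4]
grip_width: 0.0412
gripper_force: 60.2
```

Emit:
{"fn": "move_arm", "kwargs": {"series": "0 0 -4 0 -1;0 0 -8 0 -1;0 0 -12 0 -1;0 0 -14 0 -1;0 0 -14 0 -1;0 0 -14 0 -1"}}

```text
time_s: 19.3
position: [0.4984, 0.1721, 0.1657]
tool_rot: [[-0.07, 0.998, -0.002], [0.998, 0.07, -0.0], [-0.0, -0.002, -1.0]]
ft_force: [0.1, 0.2, -4.0]
grip_width: 0.0409
gripper_force: 62.7
```

```bash
python3 - <<'E'
from h import *
go(.4825,-.1658,.168,94)
ds={c:snap(c) for c in('top','side')};p=observe()['position']
print(locate('tray',p,z=p[2]-.0282,ds=ds))
E
```

```text
pos [0.4984 0.1721 0.1657] yaw 94.0 q [ 6. 23. 84. -0. 73.  2.] f [ 0.1  0.2 -4. ] w 0.0409 t 19.3
shift cm [-33.59  -3.95  -0.22] turn 0.0 R22 -0.9999973593854191
[('top', [0.4923, 0.1526], np.float64(0.66), 0.93)]
```

Emit:
{"fn": "move_arm", "kwargs": {"series": "-5 -1.5 -1 0 -1;-10 -3 -1 0 -1;-15 -4 -1 0 -1;-20 -4 -1 0 -1;-25 -4 -1 0 -1;-30 -4 -1 0 -1;-33.6 -4 -1 0 -1;-33.6 -4 -1 0 -1"}}

```text
time_s: 20.5
position: [0.4826, -0.168, 0.1761]
tool_rot: [[-0.067, 0.998, -0.001], [0.998, 0.067, 0.0], [0.0, -0.001, -1.0]]
ft_force: [-0.4, 0.4, -4.4]
grip_width: 0.0406
gripper_force: 62.8
```

Emit:
{"fn": "move_arm", "kwargs": {"series": "0 0 0 0 -1;0 0 0 0 -1;0 0 0 0 -1"}}

```text
time_s: 20.88
position: [0.4827, -0.165, 0.1769]
tool_rot: [[-0.071, 0.997, -0.0], [0.997, 0.071, 0.0], [0.0, -0.0, -1.0]]
ft_force: [-0.3, 0.8, -4.2]
grip_width: 0.0409
gripper_force: 62.8
```

```bash
python3 - <<'E'
from h import *
go(.4827,-.1655,.168,94)
ds={c:snap(c) for c in('top','side')};p=observe()['position']
print(locate('tray',p,z=p[2]-.0282,ds=ds))
cv2.imwrite('pics/t4.png',ds['side']['pixels'][180:380,200:440].repeat(3,0).repeat(3,1))
E
```

```text
pos [ 0.4827 -0.165   0.1769] yaw 94.1 q [-32.  21.  86.   0.  74. -36.] f [-0.3  0.8 -4.2] w 0.0409 t 20.875
shift cm [-0.05 -0.01  0.89] turn 0.1 R22 -0.9999999943026792
[('top', [0.4919, -0.1414], np.float64(0.44), 0.97), ('side', [0.4831, -0.1675], np.float64(0.96), 0.84)]
```

View pics/t4.png

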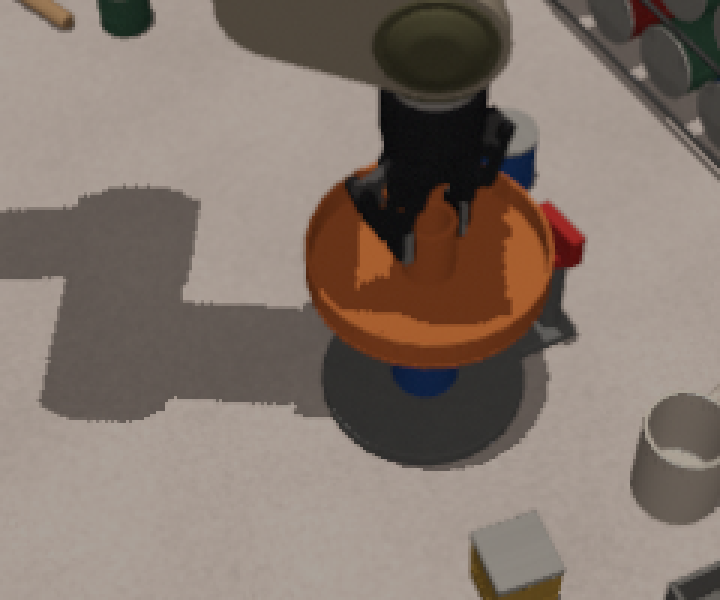

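The tray hangs level over the shaft and clear of the open clamp, centred at (430,265) in the crop. Lowering.

Emit:
{"fn": "move_arm", "kwargs": {"series": "0 0 1.5 0 -1;0 0 3 0 -1;0 0 4 0 -1;0 0 4.8 0 -1;0 0 5.4 0 -1;0 0 5.4 0 -1;0 0 5.4 0 -1"}}

```text
time_s: 21.95
position: [0.4829, -0.1659, 0.1231]
tool_rot: [[-0.07, 0.998, 0.001], [0.998, 0.07, -0.0], [-0.0, 0.001, -1.0]]
ft_force: [-0.1, -0.4, -4.0]
grip_width: 0.0412
gripper_force: 62.7
```

Emit:
{"fn": "move_arm", "kwargs": {"series": "0 0 0.8 0 -1;0 0 1.6 0 -1;0 0 2.4 0 -1;0 0 2.9 0 -1;0 0 2.9 0 -1;0 0 2.9 0 -1"}}

```text
time_s: 22.7
position: [0.4827, -0.1659, 0.0938]
tool_rot: [[-0.07, 0.998, -0.0], [0.998, 0.07, -0.0], [-0.0, -0.0, -1.0]]
ft_force: [0.3, 0.0, -4.6]
grip_width: 0.041
gripper_force: 62.8
```

Emit:
{"fn": "move_arm", "kwargs": {"series": "0 0 0.1 0 -1;0 0 0.15 0 -1;0 0 0.15 0 0;0 0 0.15 0 0.3;0 0 0.15 0 0.3;0 0 0.15 0 0.3;0 0 0.15 0 0.3"}}

```text
time_s: 23.58
position: [0.4827, -0.1658, 0.0923]
tool_rot: [[-0.07, 0.998, 0.0], [0.998, 0.07, 0.0], [0.0, 0.0, -1.0]]
ft_force: [0.3, 0.3, -0.3]
grip_width: 0.0553
gripper_force: 0.0
```

Emit:
{"fn": "move_arm", "kwargs": {"series": "0 0 -3 0 0.3;0 0 -8 0 1;0 0 -13 0 1;0 0 -13 0 1;0 0 -13 0 1"}}

```text
time_s: 24.2
position: [0.4824, -0.1656, 0.2217]
tool_rot: [[-0.07, 0.998, -0.001], [0.998, 0.07, 0.001], [0.001, -0.001, -1.0]]
ft_force: [-0.4, -0.3, 0.1]
grip_width: 0.0855
gripper_force: 0.0
```

```bash
python3 - <<'E'
from h import *
go(.6038,-.1728,.190,94)
ds={c:snap(c) for c in('top','side')}
print(locate('tray',(.4827,-.1655),z=.065,ds=ds))
E
```

```text
pos [ 0.4824 -0.1656  0.2217] yaw 94.0 q [-32.  18.  81.   0.  80. -36.] f [-0.4 -0.3  0.1] w 0.0855 t 24.2
shift cm [-1.57 12.06  3.16] turn 0.0 R22 -0.9999994809890929
[('top', [0.4988, -0.1577], np.float64(0.59), 0.71), ('side', [0.4848, -0.1662], np.float64(0.99), 0.74)]
```

Emit:
{"fn": "move_arm", "kwargs": {"series": "-0.8 6 0 0 1;-1.6 12.05 0 0 1;-1.6 12.05 3.2 0 1;-1.6 12.05 3.2 0 1;-1.6 12.05 3.2 0 1;-1.6 12.05 3.2 0 1"}}

```text
time_s: 25.15
position: [0.604, -0.1736, 0.1918]
tool_rot: [[-0.07, 0.998, 0.002], [0.998, 0.07, -0.001], [-0.001, 0.002, -1.0]]
ft_force: [0.3, -0.6, -0.2]
grip_width: 0.0854
gripper_force: 0.0
```

```bash
python3 - <<'E'
from h import *
go(.6038,-.1728,.1135,94)
E
```

```text
pos [ 0.604  -0.1736  0.1918] yaw 94.0 q [-27.  31.  65.  -0.  84. -31.] f [ 0.3 -0.6 -0.2] w 0.0854 t 25.15
shift cm [ 0.09 -0.03  7.83] turn -0.0 R22 -0.999997798627572
```

Emit:
{"fn": "move_arm", "kwargs": {"series": "0.1 0 4 0 1;0.1 0 7.8 0 1;0.1 0 7.8 0 1;0.1 0 7.8 0 -1;0.1 0 7.8 0 -1;0.1 0 7.8 0 -1;0.1 0 7.8 0 -1;0.1 0 7.8 0 -1", "force": 20}}

```text
time_s: 26.15
position: [0.6039, -0.1724, 0.1129]
tool_rot: [[-0.07, 0.998, 0.0], [0.998, 0.07, -0.0], [-0.0, 0.0, -1.0]]
ft_force: [-3.2, -0.2, 5.7]
grip_width: 0.0136
gripper_force: 23.5
```

Emit:
{"fn": "move_arm", "kwargs": {"series": "0 0 0 0 -1;0 0 0 -10 -1;0 0 0 -20 -1;0 0 0 -30 -1;0 0 0 -40 -1;0 0 0 -40 -1"}}

```text
time_s: 26.9
position: [0.6038, -0.1724, 0.1129]
tool_rot: [[-0.696, 0.718, 0.0], [0.718, 0.696, -0.0], [-0.0, -0.0, -1.0]]
ft_force: [-3.3, 0.3, 6.1]
grip_width: 0.0137
gripper_force: 23.5
```

Emit:
{"fn": "move_arm", "kwargs": {"series": "0 0 0 -10 -1;0 0 0 -20 -1;0 0 0 -30 -1;0 0 0 -40 -1;0 0 0 -40 -1;0 0 0 -40 -1"}}

```text
time_s: 27.65
position: [0.6038, -0.1724, 0.1129]
tool_rot: [[-0.995, 0.104, -0.0], [0.104, 0.995, -0.0], [0.0, -0.0, -1.0]]
ft_force: [-3.9, 0.2, 5.7]
grip_width: 0.0137
gripper_force: 23.5
```

Emit:
{"fn": "move_arm", "kwargs": {"series": "0 0 0 0 1;0 0 0 0 1;0 0 0 0 1;0 0 -5 0 1;0 0 -10 0 1;0 0 -12 0 1;0 0 -12 0 1"}}

```text
time_s: 28.52
position: [0.6044, -0.1725, 0.2336]
tool_rot: [[-0.995, 0.104, 0.003], [0.104, 0.995, -0.001], [-0.003, -0.001, -1.0]]
ft_force: [-0.4, -0.0, -0.1]
grip_width: 0.0852
gripper_force: 0.0
```

```bash
python3 - <<'E'
from h import *
s=observe();print(s['q'])
d=snap('side')
cv2.imwrite('pics/k5.png',d['pixels'][170:400,220:470].repeat(3,0)[:600].repeat(3,1))
go(.67,-.0034,.13,94)
print(locate('blue_can',(.67,-.0034),ds={'side':d}),locate('green_canister',(.451,.378),('side',),ds={'side':d}),locate('square_tin',(.44,-.3655),('side',),ds={'side':d}))
E
```

```text
[-2.67036042e+01  2.97517900e+01  6.06283342e+01  1.77213046e-03
  8.94428665e+01 -1.10724105e+02]
pos [ 0.6039 -0.1723  0.2319] yaw 174.0 q [ -27.   30.   61.    0.   89. -111.] f [-0.9  0.2 -0.8] w 0.0852 t 28.575
shift cm [-4.82 17.48 10.19] turn 80.0 R22 -0.9999999885120388
[('top', [0.6662, -0.0045], np.float64(1.0), 0.88), ('side', [0.6714, -0.002], np.float64(1.04), 0.68)] [] [('side', [0.4403, -0.3648], np.float64(1.14), 0.87)]
```

View pics/k5.png

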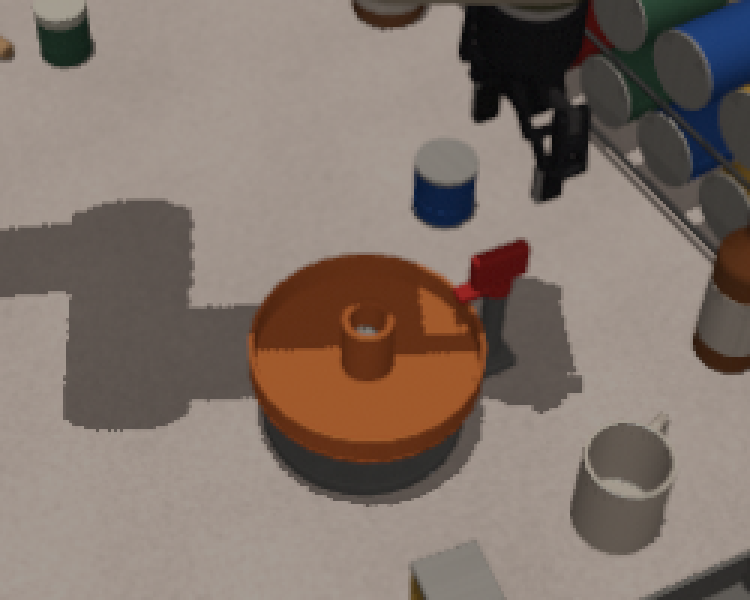

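The clamp is locked with its tongue over the rim at (467,293) in the crop, and the tray sits level. Going for the blue can.

Emit:
{"fn": "move_arm", "kwargs": {"series": "-1 3 0 10 1;-2 6 0 20 1;-3 10 0 30 1;-4 14 0 40 1;-4.7 17.5 0 50 1;-4.7 17.5 3 60 1;-4.7 17.5 6 70 1;-4.7 17.5 8 80 1"}}

```text
time_s: 29.82
position: [0.6683, -0.0029, 0.15]
tool_rot: [[-0.065, 0.998, -0.003], [0.998, 0.065, 0.0], [0.001, -0.003, -1.0]]
ft_force: [-0.2, 0.5, 0.6]
grip_width: 0.0855
gripper_force: 0.0
```

Emit:
{"fn": "move_arm", "kwargs": {"series": "0 0 0 10 1;0 0 0 20 1;0 0 0 25 1;0 0 0 25 1;0 0 0 25 1"}}

```text
time_s: 30.45
position: [0.6689, -0.0032, 0.152]
tool_rot: [[0.357, 0.934, -0.001], [0.934, -0.357, 0.0], [-0.0, -0.001, -1.0]]
ft_force: [0.1, -0.7, 0.6]
grip_width: 0.0854
gripper_force: 0.0
```

```bash
python3 - <<'E'
from h import *
go(.669,-.0033,.032,68.6)
print(locate('blue_can',(.669,-.0033)))
E
```

```text
pos [ 0.6689 -0.0032  0.152 ] yaw 69.1 q [-10.  37.  60.   0.  82.  10.] f [ 0.1 -0.7  0.6] w 0.0854 t 30.45
shift cm [-0.    0.02 12.  ] turn 0.5 R22 -0.9999998179821635
[('side', [0.6718, -0.0003], np.float64(0.94), 0.7)]
```

Emit:
{"fn": "move_arm", "kwargs": {"series": "0 0 5 0 1;0 0 10 0 1;0 0 12 0 1;0 0 12 0 1;0 0 12 0 -1;0 0 12 0 -1;0 0 12 0 -1;0 0 12 0 -1", "force": 30}}

```text
time_s: 31.65
position: [0.6697, -0.0033, 0.0341]
tool_rot: [[0.358, 0.934, 0.003], [0.934, -0.358, -0.001], [0.001, 0.003, -1.0]]
ft_force: [-0.8, 0.0, 6.6]
grip_width: 0.057
gripper_force: 32.5
```

Emit:
{"fn": "move_arm", "kwargs": {"series": "0 0 0 0 -1;0 0 0 0 -1;0 0 -5 0 -1;0 0 -10 0 -1;0 0 -15 0 -1;0 0 -18 0 -1;0 0 -18 0 -1;0 0 -18 0 -1"}}

```text
time_s: 32.65
position: [0.6683, -0.0031, 0.2106]
tool_rot: [[0.358, 0.934, -0.003], [0.934, -0.358, 0.001], [-0.001, -0.003, -1.0]]
ft_force: [-0.6, -0.1, -3.1]
grip_width: 0.0571
gripper_force: 33.3
```

```bash
python3 - <<'E'
from h import *
go(.5031,-.1137,.21,68.6)
E
```

```text
pos [ 0.6683 -0.0031  0.2106] yaw 69.0 q [-10.  35.  55.   0.  90.  11.] f [-0.6 -0.1 -3.1] w 0.0571 t 32.65
shift cm [-16.24 -11.47   0.1 ] turn 0.4 R22 -0.9999959180657909
```

Emit:
{"fn": "move_arm", "kwargs": {"series": "-5 -3.5 0 0 -1;-10 -7 0 0 -1;-14 -10 0 0 -1;-16.2 -11.5 0 0 -1;-16.2 -11.5 3 0 -1;-16.2 -11.5 3 0 -1;-16.2 -11.5 3 0 -1;-16.2 -11.5 3 0 -1"}}

```text
time_s: 33.65
position: [0.504, -0.1132, 0.1828]
tool_rot: [[0.358, 0.934, 0.001], [0.934, -0.358, -0.0], [-0.0, 0.001, -1.0]]
ft_force: [0.2, -0.2, -2.0]
grip_width: 0.0573
gripper_force: 33.5
```

```bash
python3 - <<'E'
from h import *
go(.5031,-.1137,.1045,68.6)
E
```

```text
pos [ 0.504  -0.1132  0.1828] yaw 69.0 q [-26.  21.  84.  -0.  75.  -5.] f [ 0.2 -0.2 -2. ] w 0.0573 t 33.65
shift cm [-0.08 -0.07  7.83] turn 0.4 R22 -0.9999996223350889
```

Emit:
{"fn": "move_arm", "kwargs": {"series": "-0.1 0 2 0 -1;-0.1 0 4 0 -1;-0.1 0 6 0 -1;-0.1 0 7 0 -1;-0.1 0 7.6 0 -1;-0.1 0 7.8 0 -1;-0.1 0 7.8 0 -1"}}

```text
time_s: 34.52
position: [0.5034, -0.1143, 0.1047]
tool_rot: [[0.358, 0.934, 0.001], [0.934, -0.358, -0.0], [-0.0, 0.001, -1.0]]
ft_force: [0.5, -0.9, -2.0]
grip_width: 0.0576
gripper_force: 33.5
```

Emit:
{"fn": "move_arm", "kwargs": {"series": "0 0 0.1 0 -1;0 0 0.1 0 0.3;0 0 0.1 0 0.55;0 0 0.1 0 0.55;0 0 0.1 0 0.55;0 0 0.1 0 0.55;0 0 -4 0 0.55;0 0 -9 0 0.7"}}

```text
time_s: 35.52
position: [0.5028, -0.1141, 0.1948]
tool_rot: [[0.358, 0.934, -0.002], [0.934, -0.358, 0.001], [0.0, -0.002, -1.0]]
ft_force: [0.9, -0.7, 0.5]
grip_width: 0.0726
gripper_force: 0.0
```

Emit:
{"fn": "move_arm", "kwargs": {"series": "0 0 -3 0 1;0 0 -5 0 1;0 0 -5 0 1"}}

```text
time_s: 35.9
position: [0.5036, -0.1144, 0.2453]
tool_rot: [[0.358, 0.934, 0.003], [0.934, -0.358, -0.001], [-0.0, 0.003, -1.0]]
ft_force: [-0.0, -0.8, -1.1]
grip_width: 0.0853
gripper_force: 0.0
```

```bash
python3 - <<'E'
from h import *
ds={c:snap(c) for c in('top','side')}
print(locate('blue_can',(.5031,-.1140),z=.07,ds=ds),locate('square_tin',(.44,-.3655),ds=ds),locate('green_canister',(.451,.378),ds=ds))
print([spotter.mark_of('green_canister',c)[:2] for c in ds])
# tin yaw: top-face min-area rect from both cameras
for c in ds:
    for m in spotter.cut_out('square_tin',c)[:1]:
        d=ds[c];hsv=cv2.cvtColor(d['pixels'],cv2.COLOR_BGR2HSV)
        lid=m['pixels']&(hsv[...,1]<90); print(c,m['pixels'].sum(),lid.sum())
        cs,_=cv2.findContours(lid.astype(np.uint8),cv2.RETR_EXTERNAL,cv2.CHAIN_APPROX_NONE)
        w=ray(d,max(cs,key=len).reshape(-1,2),.062)[:,:2]
        print(cv2.minAreaRect((w*1000).astype(np.float32)))
go(.44,-.3655,.2)
for c in ds:
    u,v=proj(ds[c],[[.44,-.366,.06]])[0].astype(int);ds[c]=cv2.resize(ds[c]['pixels'][v-30:v+30,u-30:u+30],None,fx=6,fy=6)
cv2.imwrite('pics/tin6.png',np.hstack(list(ds.values())))
E
```

```text
[('top', [0.5219, -0.106], np.float64(0.08), 0.57), ('side', [0.5069, -0.1059], np.float64(0.93), 0.72)] [('top', [0.4389, -0.3667], np.float64(1.14), 0.59), ('side', [0.4406, -0.3641], np.float64(1.1), 0.64)] [('top', [0.4505, 0.3782], np.float64(1.02), 0.82), ('side', [0.4512, 0.378], np.float64(0.92), 0.93)]
[[{'point': [0.452, 0.3771, 0.001], 'score': 0.69}], [{'point': [0.4513, 0.3759, 0.0009], 'score': 0.63}]]
top 558 446
((437.4300537109375, -364.15020751953125), (55.914772033691406, 57.09782409667969), 80.2332992553711)
side 322 165
((371.7435607910156, 398.9373474121094), (5.073514461517334, 87.3426513671875), 18.392662048339844)
pos [ 0.5032 -0.1142  0.2442] yaw 69.0 q [-26.  18.  78.   0.  84.  -5.] f [ 0.1 -0.  -0.9] w 0.0854 t 36.5
shift cm [-25.73   3.1    4.42] turn 0 R22 -0.9999999810032758
```

View pics/tin6.png

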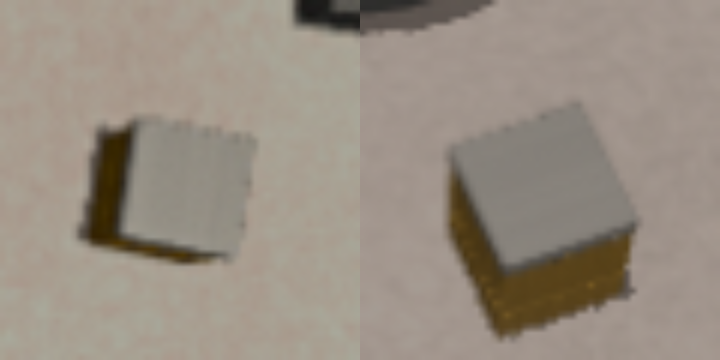

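The tin's lid edges give a yaw of about 80°, and both cameras agree on its position. Picking the tin.

Emit:
{"fn": "move_arm", "kwargs": {"series": "-6 0.7 0 -3 1;-12 1.4 0 -6 1;-18 2.1 0 -9 1;-24 2.9 0 -11.2 1;-25.7 3.1 5 -11.2 1;-25.7 3.1 9.5 -11.2 1;-25.7 3.1 9.5 -11.2 1;-25.7 3.1 9.5 -11.2 1"}}

```text
time_s: 37.5
position: [0.4408, -0.3657, 0.1513]
tool_rot: [[0.169, 0.986, 0.002], [0.986, -0.169, -0.002], [-0.002, 0.002, -1.0]]
ft_force: [-0.9, 0.9, 1.1]
grip_width: 0.0852
gripper_force: 0.0
```

Emit:
{"fn": "move_arm", "kwargs": {"series": "0 0 0 0 1;0 0 0 0 1"}}

```text
time_s: 37.75
position: [0.4405, -0.3654, 0.1506]
tool_rot: [[0.17, 0.986, 0.001], [0.986, -0.17, -0.002], [-0.002, 0.002, -1.0]]
ft_force: [-0.3, 0.8, 0.5]
grip_width: 0.0855
gripper_force: 0.0
```

```bash
python3 - <<'E'
from h import *
go(.4397,-.3652,.032,80.2)
print(locate('square_tin',(.44,-.3655)))
E
```

```text
pos [ 0.4405 -0.3654  0.1506] yaw 80.2 q [-52.  28.  78.  -0.  74. -42.] f [-0.3  0.8  0.5] w 0.0855 t 37.75
shift cm [ 0.03 -0.1  11.86] turn 0.0 R22 -0.9999972919916095
[('top', [0.4432, -0.3412], np.float64(0.26), 0.64), ('side', [0.4407, -0.3655], np.float64(1.14), 0.81)]
```

Emit:
{"fn": "move_arm", "kwargs": {"series": "0 0 5 0 1;0 0 10 0 1;0 0 11.8 0 1;0 0 11.8 0 1;0 0 11.8 0 -1;0 0 11.8 0 -1;0 0 11.8 0 -1;0 0 11.8 0 -1"}}

```text
time_s: 38.95
position: [0.4405, -0.3658, 0.0327]
tool_rot: [[0.17, 0.985, 0.001], [0.985, -0.17, -0.002], [-0.002, 0.002, -1.0]]
ft_force: [-1.0, 0.7, 7.0]
grip_width: 0.0538
gripper_force: 31.5
```

Emit:
{"fn": "move_arm", "kwargs": {"series": "0 0 0 0 -1;0 0 0 0 -1;0 0 -5 0 -1;0 0 -10 0 -1;0 0 -15 0 -1;0 0 -18 0 -1;0 0 -18 0 -1;0 0 -18 0 -1"}}

```text
time_s: 39.95
position: [0.4397, -0.3647, 0.2098]
tool_rot: [[0.17, 0.985, -0.002], [0.985, -0.17, 0.002], [0.002, -0.002, -1.0]]
ft_force: [-0.2, -0.4, -1.8]
grip_width: 0.0531
gripper_force: 33.3
```

```bash
python3 - <<'E'
from h import *
go(.4963,-.2181,.183,104.6)
E
```

```text
pos [ 0.4397 -0.3647  0.2098] yaw 80.2 q [-52.  25.  73.   0.  82. -42.] f [-0.2 -0.4 -1.8] w 0.0531 t 39.95
shift cm [15.41  3.09  2.7 ] turn -24.4 R22 -0.9999966732838588
```

Emit:
{"fn": "move_arm", "kwargs": {"series": "5 1 0 -8 -1;10 2 0 -16 -1;15.4 3.1 0 -24.4 -1;15.4 3.1 2.7 -24.4 -1;15.4 3.1 2.7 -24.4 -1;15.4 3.1 2.7 -24.4 -1;15.4 3.1 2.7 -24.4 -1"}}

```text
time_s: 40.83
position: [0.4969, -0.2195, 0.1848]
tool_rot: [[-0.251, 0.968, 0.001], [0.968, 0.251, -0.001], [-0.001, 0.001, -1.0]]
ft_force: [-0.6, -0.2, -1.9]
grip_width: 0.0533
gripper_force: 33.2
```

```bash
python3 - <<'E'
from h import *
go(.4963,-.2181,.103,104.6)
E
```

```text
pos [ 0.4969 -0.2195  0.1848] yaw 104.6 q [-36.  23.  80.  -0.  77. -51.] f [-0.6 -0.2 -1.9] w 0.0533 t 40.825
shift cm [ 0.16 -0.02  8.18] turn -0.0 R22 -0.9999995776282121
```

Emit:
{"fn": "move_arm", "kwargs": {"series": "0.1 0 2 0 -1;0.1 0 4 0 -1;0.1 0 6 0 -1;0.1 0 7.2 0 -1;0.1 0 8 0 -1;0.1 0 8.15 0 -1;0.1 0 8.15 0 -1"}}

```text
time_s: 41.7
position: [0.4968, -0.218, 0.1033]
tool_rot: [[-0.252, 0.968, 0.001], [0.968, 0.252, -0.001], [-0.001, 0.001, -1.0]]
ft_force: [0.3, -0.5, -1.3]
grip_width: 0.0536
gripper_force: 33.2
```

Emit:
{"fn": "move_arm", "kwargs": {"series": "0 0 0.05 0 -1;0 0 0.05 0 0.2;0 0 0.05 0 0.5;0 0 0.05 0 0.5;0 0 0.05 0 0.5;0 0 0.05 0 0.5;0 0 -4 0 0.5;0 0 -9 0 0.7"}}

```text
time_s: 42.7
position: [0.4962, -0.2176, 0.1932]
tool_rot: [[-0.252, 0.968, -0.002], [0.968, 0.252, 0.001], [0.002, -0.002, -1.0]]
ft_force: [0.4, -0.7, -0.3]
grip_width: 0.0723
gripper_force: 0.0
```

Emit:
{"fn": "move_arm", "kwargs": {"series": "0 0 -3 0 1;0 0 -5 0 1;0 0 -5 0 1"}}

```text
time_s: 43.08
position: [0.4969, -0.218, 0.2439]
tool_rot: [[-0.252, 0.968, 0.002], [0.968, 0.252, -0.002], [-0.002, 0.002, -1.0]]
ft_force: [-0.0, -0.5, -1.0]
grip_width: 0.0853
gripper_force: 0.0
```

```bash
python3 - <<'E'
from h import *
ds={c:snap(c) for c in('top','side')}
print(locate('blue_can',(.5031,-.1140),z=.07,ds=ds),locate('square_tin',(.496,-.218),z=.07,ds=ds),locate('green_canister',(.451,.378),ds=ds))
go(.451,.3775,.24,176.6)
cv2.imwrite('pics/l7.png',cv2.resize(ds['side']['pixels'][170:370,230:450],None,fx=3,fy=3))
E
```

```text
[('top', [0.5009, -0.1161], np.float64(1.05), 0.74), ('side', [0.4977, -0.1128], np.float64(0.65), 0.81)] [('side', [0.4992, -0.2154], np.float64(1.19), 0.92)] [('top', [0.4505, 0.3782], np.float64(1.0), 0.64), ('side', [0.451, 0.3782], np.float64(1.03), 0.98)]
pos [ 0.4965 -0.2178  0.2423] yaw 104.6 q [-36.  21.  74.  -0.  85. -51.] f [0.2 0.5 0.5] w 0.0854 t 43.475
shift cm [58.75 10.62  0.27] turn -72.0 R22 -0.999999465600079
```

View pics/l7.png

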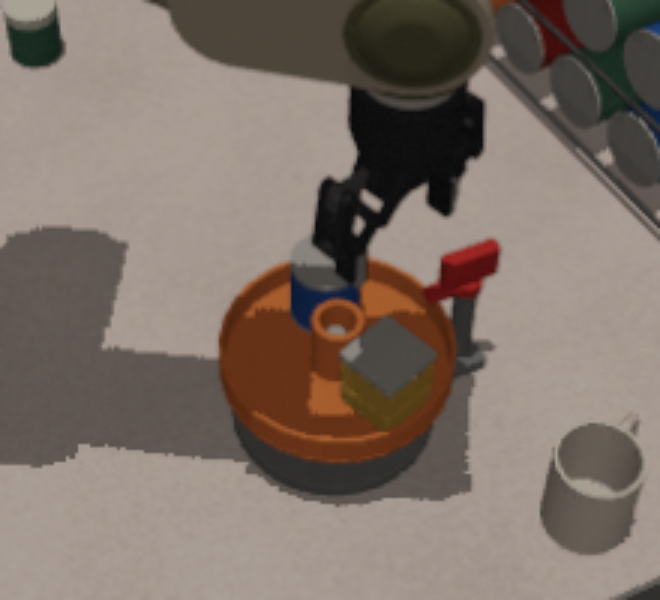

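The can and tin stand upright on the tray, and the tongue is still over the rim at (435,293). Now the canister.

Emit:
{"fn": "move_arm", "kwargs": {"series": "6 1 0 -9 1;12 2 0 -18 1;18 3 0 -27 1;24 4 0 -36 1;30 5 0 -45 1;36 6.5 0 -54 1;42 7.6 0 -63 1;47 8.5 0 -72 1"}}

```text
time_s: 44.48
position: [0.4597, 0.2607, 0.2427]
tool_rot: [[-0.999, 0.053, -0.0], [0.053, 0.999, 0.0], [0.0, 0.0, -1.0]]
ft_force: [0.3, -0.1, -0.2]
grip_width: 0.0856
gripper_force: 0.0
```

```bash
python3 - <<'E'
from h import *
go(.451,.378,.15,176.6)
E
```

```text
pos [0.4597 0.2607 0.2427] yaw 177.0 q [ 17.  19.  77.   0.  84. -70.] f [ 0.3 -0.1 -0.2] w 0.0856 t 44.475
shift cm [ 1.49 11.67  9.27] turn 0.4 R22 -0.9999999939417517
```

Emit:
{"fn": "move_arm", "kwargs": {"series": "0.7 6 0 0 1;1.5 11.7 0 0 1;1.5 11.7 5 0 1;1.5 11.7 9.3 0 1;1.5 11.7 9.3 0 1;1.5 11.7 9.3 0 1;1.5 11.7 9.3 0 1"}}

```text
time_s: 45.35
position: [0.453, 0.3764, 0.1519]
tool_rot: [[-0.998, 0.059, 0.003], [0.059, 0.998, 0.002], [-0.003, 0.002, -1.0]]
ft_force: [-0.4, -0.0, 0.0]
grip_width: 0.0857
gripper_force: 0.0
```

```bash
python3 - <<'E'
from h import *
go(.451,.378,.034,176.6)
print(locate('green_canister',(.451,.378)))
E
```

```text
pos [0.453  0.3764 0.1519] yaw 176.6 q [ 28.  29.  75.   0.  75. -58.] f [-0.4 -0.   0. ] w 0.0857 t 45.35
shift cm [ 0.25  0.13 11.79] turn -0.0 R22 -0.999993435108658
[('top', [0.4428, 0.3674], np.float64(0.51), 0.53), ('side', [0.4522, 0.3798], np.float64(1.02), 0.69)]
```

Emit:
{"fn": "move_arm", "kwargs": {"series": "0.15 0.15 5 0 1;0.15 0.15 10 0 1;0.15 0.15 11.7 0 1;0.15 0.15 11.7 0 1;0.15 0.15 11.7 0 -1;0.15 0.15 11.7 0 -1;0.15 0.15 11.7 0 -1;0.15 0.15 11.7 0 -1"}}

```text
time_s: 46.55
position: [0.4514, 0.378, 0.0343]
tool_rot: [[-0.998, 0.059, 0.002], [0.059, 0.998, 0.001], [-0.002, 0.001, -1.0]]
ft_force: [-0.4, -0.9, 6.3]
grip_width: 0.0542
gripper_force: 31.1
```

Emit:
{"fn": "move_arm", "kwargs": {"series": "0 0 0 0 -1;0 0 0 0 -1;0 0 -5 0 -1;0 0 -10 0 -1;0 0 -15 0 -1;0 0 -18 0 -1;0 0 -18 0 -1;0 0 -18 0 -1"}}

```text
time_s: 47.55
position: [0.4502, 0.3774, 0.2115]
tool_rot: [[-0.998, 0.059, -0.002], [0.059, 0.998, -0.001], [0.002, -0.001, -1.0]]
ft_force: [-0.1, -0.4, -2.1]
grip_width: 0.0539
gripper_force: 32.9
```

```bash
python3 - <<'E'
from h import *
go(.4268,-.1625,.21,176.6)
ds={c:snap(c) for c in('top','side')}
print(locate('blue_can',(.503,-.114),z=.07,ds=ds),locate('square_tin',(.496,-.218),z=.07,ds=ds),locate('tray',(.4827,-.1655),z=.065,ds=ds))
E
```

```text
pos [0.4502 0.3774 0.2115] yaw 176.6 q [ 28.  26.  70.  -0.  84. -58.] f [-0.1 -0.4 -2.1] w 0.0539 t 47.55
shift cm [ -0.85 -54.03   0.21] turn 0.0 R22 -0.9999973728347523
[('top', [0.5007, -0.1165], np.float64(1.07), 0.6), ('side', [0.5061, -0.1068], np.float64(0.8), 0.87)] [('top', [0.4943, -0.2192], np.float64(1.03), 0.68), ('side', [0.4986, -0.2163], np.float64(1.09), 0.86)] [('top', [0.4812, -0.166], np.float64(0.98), 0.64)]
```

Emit:
{"fn": "move_arm", "kwargs": {"series": "0 -6 0 0 -1;0 -12 0 0 -1;-0.2 -18 0 0 -1;-0.4 -24 0 0 -1;-0.5 -30 0 0 -1;-0.6 -36 0 0 -1;-0.7 -42 0 0 -1;-0.8 -47 0 0 -1"}}

```text
time_s: 48.95
position: [0.4307, -0.0941, 0.213]
tool_rot: [[-0.998, 0.06, 0.001], [0.06, 0.998, -0.0], [-0.001, -0.0, -1.0]]
ft_force: [1.0, 0.0, -1.3]
grip_width: 0.0537
gripper_force: 32.9
```

Emit:
{"fn": "move_arm", "kwargs": {"series": "0 -4 0 0 -1;0 -7 0 0 -1;0 -7 2 0 -1;0 -7 2.7 0 -1;0 -7 2.7 0 -1;0 -7 2.7 0 -1;0 -7 2.7 0 -1"}}

```text
time_s: 49.82
position: [0.4271, -0.1617, 0.1863]
tool_rot: [[-0.998, 0.058, 0.001], [0.058, 0.998, -0.001], [-0.001, -0.001, -1.0]]
ft_force: [0.4, -0.6, -1.3]
grip_width: 0.054
gripper_force: 33.0
```

```bash
python3 - <<'E'
from h import *
go(.4268,-.1625,.1045,176.6)
E
```

```text
pos [ 0.4271 -0.1617  0.1863] yaw 176.6 q [ -36.   15.   93.   -0.   72. -122.] f [ 0.4 -0.6 -1.3] w 0.054 t 49.825
shift cm [ 0.03 -0.07  8.18] turn 0.0 R22 -0.9999994680099008
```

Emit:
{"fn": "move_arm", "kwargs": {"series": "0 -0.05 2 0 -1;0 -0.05 4 0 -1;0 -0.05 6 0 -1;0 -0.05 7.2 0 -1;0 -0.05 8 0 -1;0 -0.05 8.15 0 -1;0 -0.05 8.15 0 -1"}}

```text
time_s: 50.7
position: [0.4271, -0.1625, 0.1047]
tool_rot: [[-0.998, 0.059, 0.001], [0.059, 0.998, -0.001], [-0.001, -0.0, -1.0]]
ft_force: [0.4, -0.0, -1.9]
grip_width: 0.0542
gripper_force: 33.0
```

Emit:
{"fn": "move_arm", "kwargs": {"series": "0 0 0.05 0 -1;0 0 0.05 0 0.2;0 0 0.05 0 0.5;0 0 0.05 0 0.5;0 0 0.05 0 0.5;0 0 0.05 0 0.5;0 0 -4 0 0.5;0 0 -9 0 0.7"}}

```text
time_s: 51.7
position: [0.4264, -0.1621, 0.1949]
tool_rot: [[-0.998, 0.059, -0.002], [0.059, 0.998, 0.001], [0.002, 0.001, -1.0]]
ft_force: [0.3, -0.1, 0.2]
grip_width: 0.0724
gripper_force: 0.0
```

Emit:
{"fn": "move_arm", "kwargs": {"series": "0 0 -6 0 1;0 5 -6 0 1;0 11 -6 0 1;0 17 -6 0 1;0 23 -6 0 1;0 29 -6 0 1;0 35 -6 0 1;0 35 -6 0 1"}}

```text
time_s: 52.7
position: [0.4469, 0.1903, 0.254]
tool_rot: [[-0.999, 0.053, -0.0], [0.053, 0.999, 0.0], [0.0, 0.0, -1.0]]
ft_force: [-0.5, 0.3, -0.4]
grip_width: 0.0854
gripper_force: 0.0
```

```bash
python3 - <<'E'
from h import *
ds={c:snap(c) for c in('top','side')}
print(locate('blue_can',(.503,-.114),z=.07,ds=ds),locate('square_tin',(.496,-.218),z=.07,ds=ds),locate('green_canister',(.427,-.1625),z=.07,ds=ds),locate('tray',(.4827,-.1655),z=.065,ds=ds))
cv2.imwrite('pics/e8.png',np.hstack([cv2.resize(ds['side']['pixels'][190:340,270:420],None,fx=2.6,fy=2.6),cv2.resize(ds['top']['pixels'][170:320,320:470],None,fx=2.6,fy=2.6)]))
cv2.imwrite('pics/e9.png',ds['side']['pixels'])
E
```

```text
[('side', [0.5086, -0.1056], np.float64(0.85), 0.97)] [('top', [0.494, -0.2188], np.float64(1.07), 0.93), ('side', [0.4997, -0.2148], np.float64(1.05), 0.58)] [('top', [0.4253, -0.1628], np.float64(0.97), 0.96), ('side', [0.4283, -0.1611], np.float64(1.03), 0.88)] [('top', [0.4806, -0.1665], np.float64(1.0), 0.65), ('side', [0.4838, -0.1677], np.float64(0.98), 0.68)]
```

View pics/e8.png

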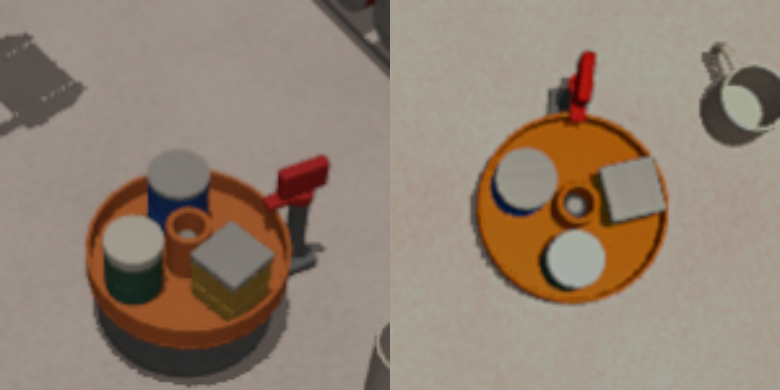

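View pics/e9.png

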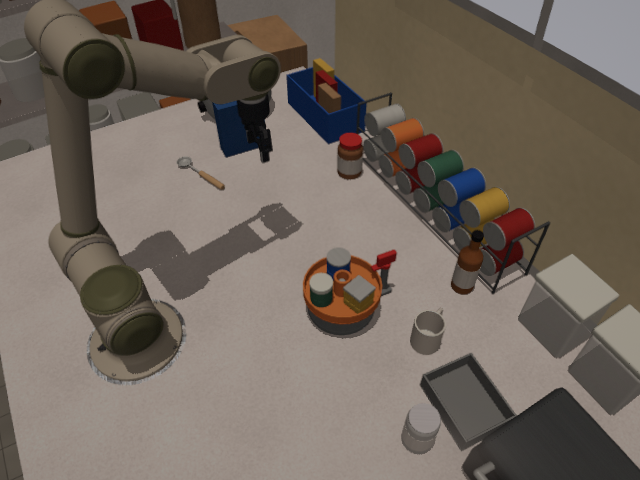

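All three stand upright and clamped: canister (133,260), can (178,190) and tin (232,270) in the crop. One doubt remains: the amber jar with the red lid at (350,155) in the full picture. I'll check its size before ruling it out.

```bash
python3 - <<'E'
from h import *
B={}
for c,roi in(('top',(200,110,255,170)),('side',(325,125,375,185))):
    d=snap(c);x0,y0,x1,y1=roi;h=cv2.cvtColor(d['pixels'],cv2.COLOR_BGR2HSV)[y0:y1,x0:x1]
    m=(((h[...,0]<5)|(h[...,0]>174))&(h[...,1]>190)&(h[...,2]>90)).astype(np.uint8)
    n,l,s,ce=cv2.connectedComponentsWithStats(m);k=1+s[1:,4].argmax()
    B[c]=(d,ce[k]+[x0,y0]);print(c,'lid',s[k],B[c][1])
    print([(m['score'],np.argwhere(m['pixels']).mean(0)) for m in spotter.cut_out('jam_jar',c)])
f=lambda p:np.concatenate([proj(d,[p])[0]-u for d,u in B.values()])
from scipy.optimize import least_squares
r=least_squares(f,[.75,.25,.1]);print('lid centre',r.x,r.cost)
for c,(d,u) in B.items():
    q=proj(d,circ(r.x,.0285,r.x[2]));print(c,'57mm lid would span',np.ptp(q,axis=0), 'table under', proj(d,[[r.x[0],r.x[1],0]]))
E
```

```text
top lid [ 12   7  26  25 516] [224.58527132 129.1879845 ]
[(0.7, array([217.41637011, 107.02698695]))]
side lid [ 15   8  21  14 238] [350.12184874 139.41176471]
[]
lid centre [0.77702467 0.26829038 0.13094078] 0.02519953198235484
top 57mm lid would span [21.87082573 20.54382185] table under [[233.45329182 147.10920185]]
side 57mm lid would span [18.74613111 11.25445713] table under [[348.61150308 172.52481935]]
```

The jar's lid is 131 mm up and about 68 mm wide, so it is not the 64 mm jam jar. Handing in.

```bash
python3 -c "
from h import *
print(order.close_job())"
```

```text
the job is handed in; nothing more can be done
None
```

The job is handed in: sleeve and tray are seated on the shaft, the clamp is locked across the rim, and the blue can, square tin and green canister stand upright on the tray; no jam jar was out on the table.

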